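Lock the keyhole bottle holder onto its screws and load the flux bottle

ROBOT

A 6-joint arm with a two-finger parallel gripper is mounted at the origin on the work surface; the furniture and walls round the work are solid. World frame = base frame: x ahead of the robot, y to its left, z up, the work surface at z = 0. Lengths are in mm, angles in rad, forces in N, time in s.
With the tool pointing down it reaches from about 400 to 925 mm from the base axis. Payload 12.5 kg.
Tool frame: the origin (TCP) lies on the front face of the gripper's body, between the roots of the fingers; the fingertips stand 78 mm ahead of it and the grasp point (between the pads) lies 59 mm ahead of it (env.nose_length is the distance from the TCP to the fingertips, in mm); z points along the fingers, y is the line along which they close (so a half turn about z gives the same grasp; the last joint's range is limited). The gripper opens to 95 mm and grips with 3 to 60 N. Pads are 20 mm wide; open, the fingers measure 119 mm over their backs; the gripper's body (75 mm by 180 mm) begins 59 mm behind the grasp point.
Start: joints at [-1.395, 0.491, 1.559, -0, 1.092, -0.106], TCP at [173.825, -600.352, 292.261] pointing down, gripper open.
Joint ranges: [-3.1, 3.1], [-0.84, 2.19], [0.05, 2.79], [-1.13, 4.28], [0.06, 2.93], [-2.69, 2.69]. Speed limits (rad/s): [2.22, 2.22, 2.79, 3.14, 3.14, 3.14].

INTERFACE

Orientations are given as [roll, pitch, yaw] about the fixed x, y, z axes, in that order (R = Rz(yaw) Ry(pitch) Rx(roll)).
In Python, from cell import env gives the robot as it stands.
- The arm moves only by the tool jog_arm, never from a script. Its argument "motion" is a list of rows, each a list of 7 numbers: the turn, a rotation vector about the tool's x, y, z in degrees, then the shift along the tool's x, y, z in mm, then the finger opening in mm, from 0 to 95.1. In form: [[wx, wy, wz, x, y, z, hand], ...]. A call has 1 to 10 rows; each row shifts and turns the commanded pose from where the row before left it, along the tool's axes as they then stand; what a row does not reach is not made up. A row lasts 1/8 s, in which the tool goes at most 62.5 mm and 10.7 degrees, less where a joint would pass 70% of its speed; a pose out of reach is approached as far as the arm can. A call is refused whole if a number of a shift passes 62.5 or a number of a turn 10.7, either way. A call with a gripper value outside its range is refused whole. The fingers move at their own pace and stop on an object; the grip force is fixed at half the most. Time passes only in rows, so rows that do not move let the fingers close. It gives the time, the measured TCP pose, the force, the opening and the grip force at its end, in the units of the state.
- env.state(): the state, without advancing time (a new reading comes with each control period).
- env.read_camera(name): name is "scene" or "top" or "wrist"; returns a dict with "color" (420x560x3 uint8, red, green, blue), "z_map" (420x560 float32, mm along the optical axis (not along the pixel's ray), 0 where there is no reading), "camera_matrix" (3x3 intrinsics, pixels), "world_to_cam" (4x4, takes a point from world to camera coordinates). Camera axes: x right, y up, looking along -z (the intrinsics and any distortion apply to the point x, -y, -z); pixel columns grow to the right and rows downward; lengths in mm; the calibration is good to about 2 mm. The wrist camera is an equidistant fisheye: a pixel r from the principal point sees the ray r / f radians off the axis. A picture is of the moment at which its call begins.
- env.job_done(): hands the job in; it is judged then, once.
Trained networks look in the newest picture that a camera, given by its name, has taken for a name from the list of things; names that differ only in an ending like _2 or _b are one class to them, and where a whole thing is asked for, a point or a joint stands for the part that bears it (a point fixed in the world has none). Each returns a list of dicts, best first, with "score" (0 to 1); they miss things now and then, are a little off and sometimes report something else, mostly with a low value. They report only what shows in the picture. A call takes as long as a camera call.
- env.recognise(camera, thing): "location" ([column, row] in pixels, amid what is visible of it).
The state is a dict: "t": time; "joints": joint angles; "qvel": joint speeds; "tau": joint torques, N m; "eef_pos": TCP position; "tcp_rot": TCP orientation; "ft_force": force on the tool from outside, world axes, zero at the start; "moment": the same for the moment, N m; "opening": opening from 0.0 (shut) to 1.0 (fully open); "grip_force": force on a finger pad.
Only numpy, scipy, OpenCV 4.12 (cv2) and the standard library are available. Lean on these libraries where they do the work, as an engineer would, in place of code of your own. Each camera call takes 0.05 s, during which the arm holds its last target. There are 200 camera calls.

TASK

Lower the steel bottle holder over the two screw heads on the wooden base so that it lies flat on the board, then slide it sideways until the screws sit at the closed ends of its keyhole slots. Then stand the flux bottle upright in the holder's pocket, with the holder still locked fully home, and leave the beaker and the flat round tin where they stand.

Things in the scene. Friction and masses are not known exactly. Their poses are not given: they have to be found in the camera images.
- holder: Loose steel bottle holder, 320 g. Origin: centre of the underside of its flat plate, 96 mm (x) by 140 mm (y), 5 mm thick; z up. It has two through keyholes (see holder_hole, holder_lock) at y = +48 and -48 mm. Between them on the -x side is a low-walled bottle pocket; on the pocket's +x side a 56 mm wide sheet stands up and carries a black grip bar.
- holder_hole (a point): Underside point at (11, 0, 0) mm in the holder's frame, midway between the two round holes, 25 mm in diameter, at (11, +-48) mm. From each hole an 11 mm wide slot with a tapered entry runs towards -x to a closed round end centred at x = -11 mm. So the holder is lowered with this point at base_mid, then slid 22 to 24 mm along its own +x.
- holder_grip (a point): Centre of the holder's black grip bar, at (18, 0, 94) mm in the holder's frame: 12 mm thick along x, 60 mm long along y, 26 mm high, top at 107 mm above the underside. Best taken from above with the fingers closing along the holder's x. A fixed wooden block, 150 mm high, stands between the holder and the base.
- holder_lock (a point): Point on the holder's underside at (-12, 0, 0) mm in its frame, midway between the closed slot ends. When the holder is locked it lies at base_mid.
- holder_pocket (a point): Centre of the pocket floor, at (-16, 0, 5) mm in the holder's frame. The pocket is 56 mm (x) by 55 mm (y) inside; its three low walls rise 14 mm above the floor, the sheet under the grip bar forms the fourth side. The bottle's underside stands here.
- base: Wooden board, 104 mm (x) by 160 mm (y), 12 mm thick, fixed; origin at the centre of its underside, z up. Two steel screws stand on it at y = +48 and -48 mm, x = 0: shank 8 mm diameter, 9 mm high below the head; head 18 mm diameter, 5 mm high, its top 26 mm above the board's underside. The holder may be fitted either way round, its y axis along the board's.
- base_mid (a point): Point midway between the two screws on the board's upper face, (0, 0, 12) mm in the board's frame.
- bottle: Amber flux bottle with a black screw cap, standing upright, 160 g, 135 mm high, body 47 mm in diameter; the cap is 29 mm in diameter, from 112 to 135 mm height. Origin at the centre of its underside, z up.
- beaker: Bystander: tall copper beaker, 61 mm in diameter, 78 mm high, standing beyond the base; origin at the centre of its underside. A framed poster hangs behind it, its lower edge 0.46 m up.
- tin: Bystander: flat round tin, 66 mm in diameter, 26 mm high; origin at the centre of its underside. It stands near the bottle.

How it is judged (in metres and radians):
On the way, in this order (a step that is already met when the one before it is completed fails the run):
1. the holder is locked on the screws: flat on the board, screws at the closed ends of the slots, the bottle not yet in it (horizontal distance between holder_lock and base_mid below 0.005 m and angle between the y axis of holder and the y axis of base, either way round below 0.07 rad and z of holder in the frame of base below 0.016 m and horizontal distance between bottle and holder_pocket above 0.06 m), for 0.2 s.
2. the bottle stands upright in the holder's pocket (horizontal distance between bottle and holder_pocket below 0.012 m and z of bottle in the frame of holder below 0.009 m and angle between bottle's own z axis and vertical below 0.12 rad), for 0.2 s.
At the end, for the whole second after the job is handed in: The holder lies flat on the board (within 3 mm) and locked: lock point within 5 mm of the midpoint of the screws, y axes within 0.07 rad. The bottle stands upright (tilt under 0.12 rad) on the pocket floor, within 12 mm of its centre. Both at rest (all of step 2 and horizontal distance between holder_lock and base_mid below 0.005 m and angle between the y axis of holder and the y axis of base, either way round below 0.07 rad and z of holder in the frame of base below 0.015 m and angle between holder's own z axis and vertical below 0.05 rad and linear speed of each of bottle, holder below 0.03 m/s); the robot touches nothing.
It fails at once if the beaker is displaced by more than 30 mm or knocked over (distance of beaker from where it was at the start of the episode above 0.03 m or angle between beaker's own z axis and vertical above 0.5 rad).
It fails at once if the tin is displaced by more than 30 mm (distance of tin from where it was at the start of the episode above 0.03 m).
It fails at once if the bottle is tipped over (angle between bottle's own z axis and vertical above 0.7 rad).
It also fails if it takes over 67 s, if anything falls off the work surface, if the arm or the gripper's body presses on something with over 40 N, if the wrist force passes 120 N, or if a joint passes its speed limit or range.

## Working session

There is one attempt and no reset: what is moved stays moved. The work goes in short steps, Python scripts to look and compute and a tool call to move; the robot and the scene stay as the last step left them, time stands still between calls to the robot, and variables do not carry over. Pictures are saved under pics/ and viewed, at most 10 in all, crops included, and the job is handed in when it is done.

Besides the shell and the picture viewer there is one more tool, called after "Emit:" as name(argument=value, ...), one argument or row to a line, values as JSON. jog_arm: Moves the arm, as the interface text tells. Its arguments: {"type":"object","properties":{"motion":{"type":"array"}},"required":["motion"]}

```bash
mkdir -p pics; ls; cat > h.py <<'E'
import numpy as np,cv2
from cell import env
def grab(n,save=None):
    d=env.read_camera(n)
    if save: cv2.imwrite('pics/'+save,d['color'][:,:,::-1])
    return d
def pts(d):
    """world xyz of every pixel (pinhole)"""
    K=d['camera_matrix'];Z=d['z_map'];v,u=np.mgrid[0:420,0:560]
    x=(u-K[0,2])/K[0,0]*Z;y=(v-K[1,2])/K[1,1]*Z
    P=np.stack([x,-y,-Z,np.ones_like(Z)],-1)
    return (P@np.linalg.inv(d['world_to_cam']).T)[...,:3]
E
python3 - <<'E'
from h import *
S=env.state();print(S['t'],S['eef_pos'],S['tcp_rot'],S['opening'])
a=grab('top','top.png');b=grab('scene','scene.png')
for n,d in(('top',a),('scene',b)):
    P=pts(d)
    for t in['holder','holder_grip','holder_pocket','base','bottle','beaker','tin']:
        for r in env.recognise(n,t)[:2]:
            c,w=map(int,r['location']);print(n,t,round(r['score'],2),c,w,P[w,c].round(0))
E
```

```text
pics
0.0 [ 173.79854561 -600.17334251  291.67765614] [-3.14049752e+00 -1.12946968e-04  2.81852647e-01] 0.9996990396131291
top holder 0.8 348 185 [ 605. -264.    9.]
top holder_grip 0.65 347 181 [ 615. -261.    8.]
top holder_pocket 0.7 349 182 [ 613. -266.    7.]
top holder_pocket 0.22 186 246 [ 419.  -89. 1151.]
top base 0.57 186 243 [457. 125.   9.]
top bottle 0.56 379 257 [ 431. -317.  105.]
top beaker 0.62 219 141 [709.  54.   9.]
top tin 0.77 356 297 [ 338. -280.   27.]
scene holder 0.97 301 297 [ 625. -299.   88.]
scene holder_grip 0.58 298 297 [ 619. -296.   77.]
scene holder_pocket 0.62 298 296 [ 619. -297.   84.]
scene base 0.91 279 134 [457. 143.  11.]
scene base 0.59 166 270 [ 354. -289.   25.]
scene bottle 0.92 191 297 [ 445. -352.   90.]
scene beaker 0.96 371 174 [698.  67.  20.]
scene tin 0.56 164 268 [ 348. -286.   25.]
```

View pics/top.png

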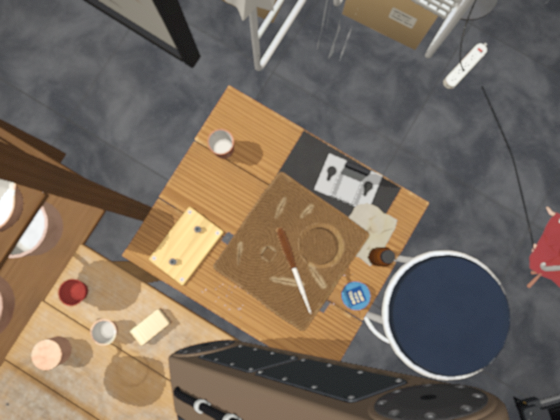

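View pics/scene.png

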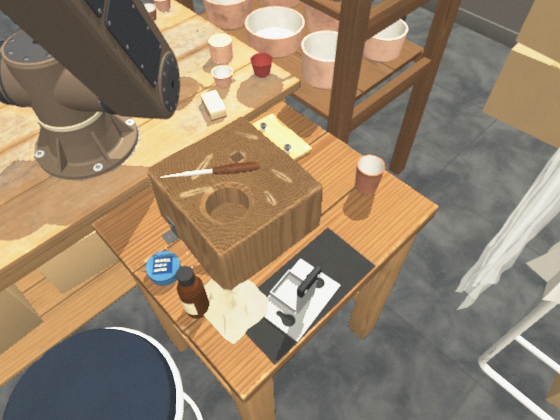

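The top view shows the board at (186,246) with screws at (197,231) and (173,262). The holder is at (348,182) with keyholes at (330,173) and (368,187), and the bottle is at (381,257), the tin at (356,295) and the beaker at (219,143). In the scene view the grip bar is at (310,280), with the wooden block between the holder and the board.

```bash
python3 - <<'E'
from h import *
def rect(m,P,name):
    n,l,st,_=cv2.connectedComponentsWithStats(m.astype(np.uint8));i=1+st[1:,4].argmax();k=l==i
    q=P[k][:,:2].astype(np.float32);print(name,k.sum(),'rect',cv2.minAreaRect(q),'mean',P[k].mean(0).round(1), 'zmed',np.median(P[k][:,2]).round(1));return k
for n in('top','scene'):
    d=grab(n);P=pts(d);c=d['color'].astype(int);r,g,b=c[...,0],c[...,1],c[...,2]
    X,Y,Z=P[...,0],P[...,1],P[...,2]
    near=lambda x,y,R:np.hypot(X-x,Y-y)<R
    print(n,'table z',np.median(Z[near(620,-140,60)&(Z<30)]) if 1 else 0)
    rect(near(457,130,110)&(r>170)&(g>140)&(Z>4)&(Z<20),P,'board')
    m=near(457,130,75)&(Z>20)&(Z<32);nn,l,st,ce=cv2.connectedComponentsWithStats(m.astype(np.uint8))
    for i in range(1,nn):
        if st[i,4]>3:print(' screw',st[i,4],ce[i].round(1),np.median(P[l==i],0).round(1))
    rect(near(612,-275,110)&(Z>1.)&(Z<12)&(abs(r-b)<25)&(r>110),P,'plate')
    rect(near(612,-275,90)&(Z>84)&(Z<115),P,'bar')
    rect(near(440,-335,60)&(Z>125)&(Z<145),P,'cap')
    rect(near(345,-284,60)&(Z>18)&(Z<32),P,'tin')
    rect(near(705,60,60)&(Z>70)&(Z<85),P,'beaker')
    k=near(480,-90,260)&(Z>120)&(Z<170)&(r>b+20)
    rect(k,P,'block')
E
```

```text
top table z 1.943339969695785
board 2814 rect ((450.0812072753906, 127.42835998535156), (108.3819580078125, 165.4898681640625), 55.87673568725586) mean [450.7 125.8  11.8] zmed 11.8
 screw 43 [196.8 228.9] [490.1  97.6  25.3]
 screw 47 [171.7 261.4] [413.3 154.1  25.4]
plate 960 rect ((603.5928344726562, -284.4627685546875), (99.91445922851562, 99.69510650634766), 68.04682159423828) mean [ 596.3 -284.1    6.8] zmed 6.9
bar 201 rect ((628.7904663085938, -269.1589660644531), (59.964515686035156, 12.401712417602539), 68.61614227294922) mean [ 627.3 -268.5  104.5] zmed 107.5
cap 151 rect ((430.8719177246094, -329.8461608886719), (25.681116104125977, 27.532249450683594), 0.8355682492256165) mean [ 431.1 -329.5  133.5] zmed 133.8
tin 632 rect ((340.8339538574219, -278.56781005859375), (62.925819396972656, 64.85404968261719), 0.9653235077857971) mean [ 340.9 -278.5   25.5] zmed 25.6
beaker 128 rect ((690.35888671875, 43.67221450805664), (59.19570541381836, 59.78909683227539), 15.443134307861328) mean [692.4  45.1  76.8] zmed 77.1
block 12093 rect ((441.508544921875, -121.7340087890625), (24
[... 591 characters left out ...]
2539, 13.780350685119629), 68.67631530761719) mean [ 632.  -275.   103.8] zmed 106.9
cap 255 rect ((433.9528503417969, -332.9962463378906), (28.10285186767578, 28.736526489257812), 83.02935791015625) mean [ 434.8 -334.1  132.3] zmed 132.8
tin 827 rect ((343.5499572753906, -281.5543212890625), (64.94153594970703, 65.50498962402344), 84.88272857666016) mean [ 344.6 -282.8   24.6] zmed 24.7
beaker 189 rect ((692.0907592773438, 41.89937210083008), (60.66455841064453, 59.46143341064453), 79.1450424194336) mean [692.4  41.7  74.9] zmed 75.5
block 13008 rect ((444.6883850097656, -125.54449462890625), (241.26573181152344, 255.91111755371094), 55.50008010864258) mean [ 453.2 -140.8  146.8] zmed 148.2
```

```bash
cat >> h.py <<'E'
def plan(x,y,z,yawdeg,n,hand,s=None):
    """print n equal rows from the present pose to a tool-down target"""
    S=env.state();p=np.array(S['eef_pos']);yw=S['tcp_rot'][2]
    dy=(np.radians(yawdeg)-yw+np.pi)%(2*np.pi)-np.pi;D=(np.array([x,y,z])-p)/n
    print('t',S['t'],'pos',p.round(1),'yaw',np.degrees(yw).round(2),'rp',np.degrees(S['tcp_rot'][:2]).round(2),'open',round(S['opening'],3))
    print('tot',(D*n).round(1),np.degrees(dy).round(2),'per row',np.linalg.norm(D).round(1))
    for i in range(n):
        a=yw+dy*i/n;c,q=np.cos(a),np.sin(a)
        print([0,0,-round(float(np.degrees(dy/n)),1),round(float(c*D[0]+q*D[1]),1),round(float(q*D[0]-c*D[1]),1),round(float(-D[2]),1),hand],end=',')
    print()
E
python3 - <<'E'
from h import *
plan(628,-271,300,68.6,10,95)
d=grab('scene');P=pts(d)
# what tall things stand near the base
for n in('top','scene'):
    P=pts(grab(n));X,Y,Z=P[...,0],P[...,1],P[...,2]
    for lo in(40,150,250,350,450):
        m=(np.hypot(X-460,Y-130)<230)&(Z>lo)&(Z<lo+100)&(Y>40)
        if m.sum()>20:print(n,lo,m.sum(),'x',np.percentile(X[m],[2,98]).round(),'y',np.percentile(Y[m],[2,98]).round())
E
```

```text
t 0.9 pos [ 173.9 -600.3  292.3] yaw 16.15 rp [179.99  -0.  ] open 1.002
tot [454.1 329.3   7.7] 52.45 per row 56.1
[0, 0, -5.2, 52.8, -19.0, -0.8, 95],[0, 0, -5.2, 54.3, -14.1, -0.8, 95],[0, 0, -5.2, 55.4, -9.1, -0.8, 95],[0, 0, -5.2, 56.0, -4.0, -0.8, 95],[0, 0, -5.2, 56.1, 1.2, -0.8, 95],[0, 0, -5.2, 55.7, 6.3, -0.8, 95],[0, 0, -5.2, 54.9, 11.3, -0.8, 95],[0, 0, -5.2, 53.7, 16.3, -0.8, 95],[0, 0, -5.2, 52.0, 21.2, -0.8, 95],[0, 0, -5.2, 49.8, 25.8, -0.8, 95],
top 40 40 x [660. 681.] y [41. 70.]
top 150 297 x [233. 253.] y [ 41. 111.]
top 250 220 x [235. 250.] y [42. 92.]
scene 40 98 x [248. 681.] y [44. 69.]
scene 150 396 x [239. 255.] y [ 41. 100.]
scene 250 221 x [240. 251.] y [41. 83.]
```

Emit:
jog_arm(
  motion=[
    [0, 0, -5.2, 53, -19, -1, 95],
    [0, 0, -5.2, 54, -14, -1, 95],
    [0, 0, -5.2, 55, -9, -1, 95],
    [0, 0, -5.2, 56, -4, -1, 95],
    [0, 0, -5.2, 56, 1, -1, 95],
    [0, 0, -5.2, 56, 6, -1, 95],
    [0, 0, -5.2, 55, 11, -1, 95],
    [0, 0, -5.2, 54, 16, -1, 95],
    [0, 0, -5.2, 52, 21, -1, 95],
    [0, 0, -5.2, 50, 26, -1, 95],
  ],
)

```text
t: 2.3
eef_pos: [630.0, -270.3, 302.4]
tcp_rot: [3.141, 0.0, 1.192]
ft_force: [0.2, -1.2, 0.1]
opening: 1.0
grip_force: 0.0
```

```bash
cat >> h.py <<'E'
def wpts(d):
    """world xyz of every wrist pixel (equidistant fisheye)"""
    K=d['camera_matrix'];Z=d['z_map'];v,u=np.mgrid[0:420,0:560]
    a=(u-K[0,2])/K[0,0];b=(v-K[1,2])/K[1,1];th=np.hypot(a,b);s=np.tan(np.minimum(th,1.5))/np.maximum(th,1e-9)
    P=np.stack([a*s*Z,-b*s*Z,-Z,np.ones_like(Z)],-1)
    return (P@np.linalg.inv(d['world_to_cam']).T)[...,:3]
E
python3 - <<'E'
from h import *
d=grab('wrist','w1.png');P=wpts(d);X,Y,Z=P[...,0],P[...,1],P[...,2]
print('cam',np.linalg.inv(d['world_to_cam'])[:3,3].round(),d['camera_matrix'][0])
m=(np.hypot(X-630,Y+270)<60)&(Z>90)&(Z<112)
n,l,st,_=cv2.connectedComponentsWithStats(m.astype(np.uint8));i=1+st[1:,4].argmax();k=l==i
print(k.sum(),cv2.minAreaRect(P[k][:,:2].astype(np.float32)),np.percentile(Z[k],[5,50,95]))
E
```

```text
cam [ 659. -199.  395.] [325.1922621    0.         275.28101435]
873 ((631.4766845703125, -269.8228454589844), (60.04082107543945, 13.33475399017334), 68.36145782470703) [100.40480541 109.13151203 110.44522073]
```

View pics/w1.png

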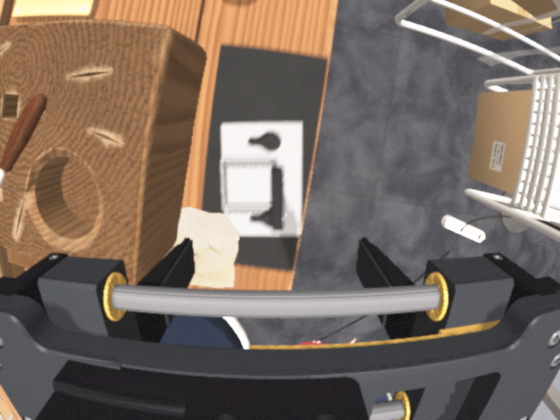

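The wrist view shows the bar at (277,197), with the round holes on its side at (272,143) and the slots running left. The fingers straddle the bar along the holder's x.

Emit:
jog_arm(
  motion=[
    [0, 0, 0, 0, 1, 40, 95],
    [0, 0, 0, 0, 0, 40, 95],
    [0, 0, 0, 0, 0, 38, 95],
    [0, 0, 0, 0, 0, 28, 95],
    [0, 0, 0, 0, 0, 0, 0],
    [0, 0, 0, 0, 0, 0, 0],
    [0, 0, 0, 0, 0, 0, 0],
    [0, 0, 0, 0, 0, 0, 0],
    [0, 0, 0, 0, 0, 0, 0],
    [0, 0, 0, 0, 0, 0, 0],
  ],
)

```text
t: 3.6
eef_pos: [629.5, -272.0, 156.4]
tcp_rot: [3.141, 0.0, 1.189]
ft_force: [-0.7, 1.0, 0.2]
opening: 0.422
grip_force: 0.0
```

Emit:
jog_arm(
  motion=[
    [0, 0, 0, 0, 0, 0, 0],
    [0, 0, 0, 0, 0, 0, 0],
    [0, 0, 0, 0, 0, 0, 0],
    [0, 0, 0, 0, 0, 0, 0],
    [0, 0, 0, 0, 0, 0, 0],
    [0, 0, 0, 0, 0, 0, 0],
    [0, 0, 0, 0, 0, 0, 0],
    [0, 0, 0, 0, 0, 0, 0],
  ],
)

```text
t: 4.6
eef_pos: [629.4, -271.9, 156.1]
tcp_rot: [-3.141, 0.0, 1.189]
ft_force: [-0.3, 0.2, -2.5]
opening: 0.127
grip_force: 30.0
```

Emit:
jog_arm(
  motion=[
    [0, 0, 0, 0, 0, -30, 0],
    [0, 0, 0, 0, 0, -45, 0],
    [0, 0, 0, 0, 0, -50, 0],
    [0, 0, 0, 0, 0, -45, 0],
    [0, 0, 0, 0, 0, -30, 0],
  ],
)

```text
t: 5.22
eef_pos: [629.5, -271.9, 358.6]
tcp_rot: [3.139, 0.0, 1.189]
ft_force: [-0.2, 0.7, -3.5]
opening: 0.127
grip_force: 30.0
```

```bash
python3 - <<'E'
from h import *
u=np.array([np.cos(np.radians(54.7)),np.sin(np.radians(54.7))])
g=np.array([453,124])+7*u
print(g,env.state()['ft_force'])
plan(g[0],g[1],356,144.7,10,0)
E
```

```text
[457.04500337 129.71296313] [-0.16663916  0.70498158 -3.51895456]
t 5.225 pos [ 629.5 -271.9  358.6] yaw 68.15 rp [1.7988e+02 2.0000e-02] open 0.127
tot [-172.4  401.6   -2.6] 76.55 per row 43.7
[0, 0, -7.7, 30.9, -31.0, 0.3, 0],[0, 0, -7.7, 34.7, -26.6, 0.3, 0],[0, 0, -7.7, 37.9, -21.7, 0.3, 0],[0, 0, -7.7, 40.5, -16.5, 0.3, 0],[0, 0, -7.7, 42.3, -10.9, 0.3, 0],[0, 0, -7.7, 43.4, -5.2, 0.3, 0],[0, 0, -7.7, 43.7, 0.6, 0.3, 0],[0, 0, -7.7, 43.2, 6.5, 0.3, 0],[0, 0, -7.7, 42.0, 12.2, 0.3, 0],[0, 0, -7.7, 40.0, 17.6, 0.3, 0],
```

Emit:
jog_arm(
  motion=[
    [0, 0, -4, 16, -16, 0, 0],
    [0, 0, -7, 30, -26, 0, 0],
    [0, 0, -8, 36, -24, 0, 0],
    [0, 0, -8, 39, -20, 0, 0],
    [0, 0, -8, 41, -15, 0, 0],
    [0, 0, -8, 43, -9, 0, 0],
    [0, 0, -8, 44, -3, 0, 0],
    [0, 0, -8, 44, 3, 0, 0],
    [0, 0, -7, 40, 8, 0, 0],
    [0, 0, -5, 26, 8, 0, 0],
  ],
)

```text
t: 6.48
eef_pos: [464.4, 86.7, 356.4]
tcp_rot: [3.141, 0.0, 2.433]
ft_force: [1.5, -0.6, -3.3]
opening: 0.125
grip_force: 30.0
```

```bash
python3 - <<'E'
from h import *
plan(457,129.7,300,144.7,3,0)
d=grab('wrist','w2.png');P=wpts(d);X,Y,Z=P[...,0],P[...,1],P[...,2]
m=(np.hypot(X-455,Y-125)<75)&(Z>17)&(Z<33)
n,l,st,ce=cv2.connectedComponentsWithStats(m.astype(np.uint8))
for i in range(1,n):
    if st[i,4]>20:print(' screw',st[i,4],ce[i].round(1),np.median(P[l==i],0).round(1))
E
```

```text
t 6.475 pos [464.4  86.7 356.4] yaw 139.39 rp [1.7999e+02 1.0000e-02] open 0.125
tot [ -7.4  43.  -56.4] 5.31 per row 23.8
[0, 0, -1.8, 11.2, 9.3, 18.8, 0],[0, 0, -1.8, 10.9, 9.6, 18.8, 0],[0, 0, -1.8, 10.6, 10.0, 18.8, 0],
 screw 137 [288.6 114.5] [413.1 154.   26.4]
```

View pics/w2.png

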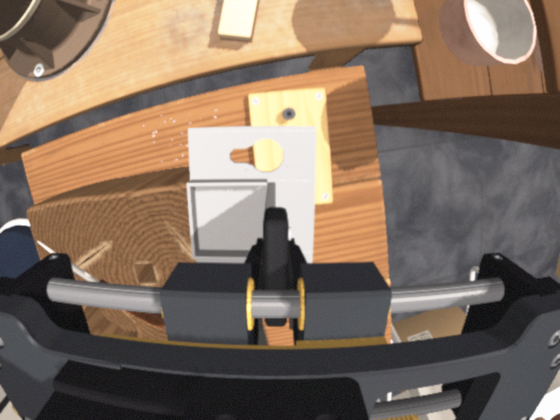

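The wrist view shows the holder hanging level. The near hole is at (268,155), the near screw on the board is at (289,114), and the shelf stays clear to the right.

Emit:
jog_arm(
  motion=[
    [0, 0, -1.8, 11, 9, 0, 0],
    [0, 0, -1.8, 11, 10, 0, 0],
    [0, 0, -1.7, 11, 10, 0, 0],
    [0, 0, 0, 0, 0, 40, 0],
    [0, 0, 0, 0, 0, 45, 0],
    [0, 0, 0, 0, 0, 30, 0],
    [0, 0, 0, 0, 0, 0, 0],
  ],
)

```text
t: 7.4
eef_pos: [457.6, 128.9, 239.7]
tcp_rot: [-3.139, -0.003, 2.521]
ft_force: [-1.2, -0.9, -2.1]
opening: 0.125
grip_force: 30.0
```

```bash
python3 - <<'E'
from h import *
S=env.state();p=S['eef_pos'];print(p,np.degrees(S['tcp_rot']))
a=S['tcp_rot'][2]-np.pi/2;ux=np.array([np.cos(a),np.sin(a)]);uy=np.array([-ux[1],ux[0]]);print('holder x deg',np.degrees(a))
for n in('wrist','top','scene'):
    d=grab(n,'a_'+n+'.png');P=wpts(d) if n=='wrist' else pts(d);X,Y,Z=P[...,0],P[...,1],P[...,2]
    m=(np.hypot(X-455,Y-125)<75)&(Z>18)&(Z<33)
    k,l,st,ce=cv2.connectedComponentsWithStats(m.astype(np.uint8))
    for i in range(1,k):
        if st[i,4]>15:print(n,' screw',st[i,4],ce[i].round(1),np.median(P[l==i],0).round(1))
    c=d['color'].astype(int);r,g,b=c[...,0],c[...,1],c[...,2]
    q=(P[...,:2]-np.array(p[:2]))  # in holder axes, relative to tcp
    H=np.stack([q@ux,q@uy],-1);hz=p[2]-156
    m=(abs(Z-hz-5)<9)&(abs(H[...,0])<110)&(abs(H[...,1])<90)&(abs(r-b)<30)
    print(n,'plate',m.sum(),np.median(Z[m])-hz,'x',np.percentile(H[m][:,0],[.5,99.5]).round(1),'y',np.percentile(H[m][:,1],[.5,99.5]).round(1),cv2.minAreaRect(H[m].astype(np.float32)))
    # board edges
    m=(np.hypot(X-453,Y-124)<115)&(Z>7)&(Z<17)&(r>150)&(r-b>40)
    if n!='wrist':continue
    print('board',m.sum(),cv2.minAreaRect(P[m][:,:2].astype(np.float32)))
E
```

```text
[457.63762904 128.85901519 239.74721   ] [-1.79841609e+02 -1.61375461e-01  1.44468725e+02]
holder x deg 54.46872529471538
wrist  screw 264 [269.7 147. ] [413.4 153.9  26.5]
wrist plate 12279 7.7415022360832495 x [-64.8  29.5] y [-36.6  71.6] ((-17.818851470947266, 16.92708969116211), (96.4271469116211, 109.9122543334961), 0.030725451186299324)
board 2753 ((450.2872619628906, 127.14540100097656), (104.1083755493164, 156.63790893554688), 53.98956298828125)
top  screw 40 [196.5 229.1] [489.9  98.8  25.5]
top plate 698 8.157552895474566 x [-65.1  29.9] y [-67.3  70.6] ((-17.218244552612305, 1.808319091796875), (139.02093505859375, 95.84486389160156), 89.944091796875)
scene  screw 39 [287.6 146.7] [492.8  94.8  23.9]
scene plate 1184 8.119573478010864 x [-65.8  30.1] y [-71.2  69.3] ((-17.2593994140625, -1.1994781494140625), (99.39459991455078, 144.35755920410156), 0.18923357129096985)
```

View pics/a_wrist.png

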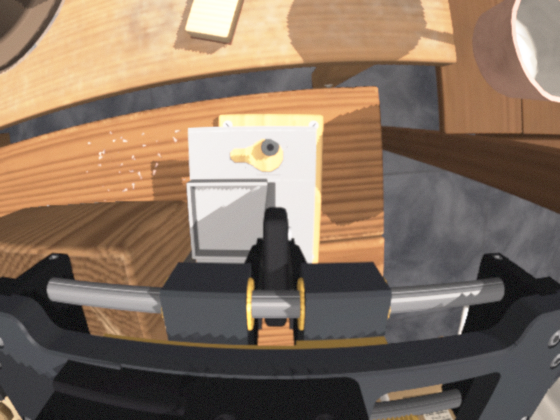

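The near screw head shows at (270,147) inside the keyhole's round hole. The alignment matches the measurements to about 1 mm.

Emit:
jog_arm(
  motion=[
    [0, 0, 0, 0.7, 0, 15, 0],
    [0, 0, 0, 0, 0, 20, 0],
    [0, 0, 0, 0, 0, 14, 0],
    [0, 0, 0, 0, 0, 0, 0],
  ],
)

```text
t: 8.05
eef_pos: [457.5, 129.1, 192.2]
tcp_rot: [-3.141, -0.0, 2.521]
ft_force: [-0.2, -0.0, -2.6]
opening: 0.126
grip_force: 30.0
```

```bash
python3 - <<'E'
from h import *
S=env.state();p=np.array(S['eef_pos']);print(p,np.degrees(S['tcp_rot']))
a=S['tcp_rot'][2]-np.pi/2;ux=np.array([np.cos(a),np.sin(a)]);uy=np.array([-ux[1],ux[0]])
d=grab('wrist');P=wpts(d);X,Y,Z=P[...,0],P[...,1],P[...,2]
H=np.stack([(P[...,:2]-p[:2])@ux,(P[...,:2]-p[:2])@uy],-1)
m=(np.hypot(H[...,0]+7,H[...,1]-48)<16)
sc=m&(Z>18)&(Z<31)
print('screw head in tcp/holder axes',sc.sum(),np.median(H[sc],0),np.percentile(H[sc],[3,97],axis=0))
cv2.imwrite('pics/c.png',cv2.resize(d['color'][90:240,180:360,::-1],(720,600),interpolation=cv2.INTER_CUBIC))
# hole edge: pixels at plate top height, around hole -> fit circle on hole-boundary pixels
pl=(abs(Z-(p[2]-156+7))<6)&(H[...,1]>25)&(H[...,1]<80)&(H[...,0]>-75)&(H[...,0]<35)
cs,_=cv2.findContours((~pl&(np.abs(H[...,0]+17)<40)&(np.abs(H[...,1]-48)<18)).astype(np.uint8),cv2.RETR_EXTERNAL,cv2.CHAIN_APPROX_NONE)
for c in cs:
    if len(c)>40:
        # intersect pixel rays with plate-top plane
        K=d['camera_matrix'];c=c[:,0].astype(float);A=(c[:,0]-K[0,2])/K[0,0];B=(c[:,1]-K[1,2])/K[1,1];th=np.hypot(A,B);s=np.tan(th)/th
        R=np.linalg.inv(d['world_to_cam']);D=np.stack([A*s,-B*s,-np.ones_like(A)],1)@R[:3,:3].T;o=R[:3,3]
        for zt,nm in((p[2]-156+6,'hole'),):
            W=o+D*((zt-o[2])/D[:,2])[:,None];h=np.stack([(W[:,:2]-p[:2])@ux,(W[:,:2]-p[:2])@uy],1)
            print(nm,'x',h[:,0].min(),h[:,0].max(),'y',h[:,1].min(),h[:,1].max())
E
```

```text
[457.54513002 129.06235813 192.18202773] [-1.79977688e+02 -1.69791504e-02  1.44448559e+02]
screw head in tcp/holder axes 396 [-5.30498292 50.92696326] [[-13.25618817  42.84940209]
 [  2.64386492  58.84845057]]
hole x 17.388106336799282 80.09799654218173 y -88.27956637624848 -38.91620753620635
hole x -105.20119605280908 -19.082737929987363 y -88.83549247779654 -38.97037565113087
hole x -8.35806370703994 9.696573479220675 y -4.0402744650844875 9.017373985399376
hole x -60.29128234162233 -5.788088096928609 y 26.704731291169068 31.122367160686114
hole x -33.64900001083723 5.54272942383242 y 37.9804259976207 61.47267560395892
```

View pics/c.png

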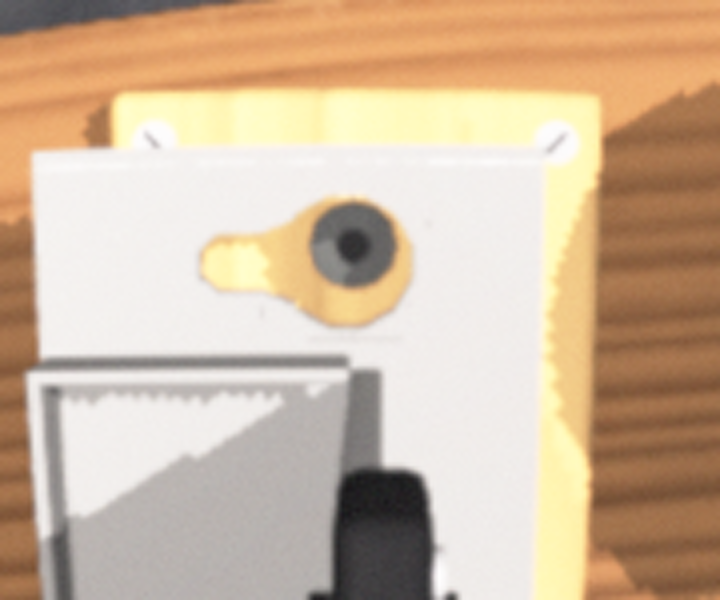

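The close view shows the head at (352,245) in the hole at (355,260). After parallax correction the head is about 1 mm off the hole's centre.

Emit:
jog_arm(
  motion=[
    [0, 0, 0.5, 0.8, 0.8, 0, 0],
    [0, 0, 0, 0, 0, 6, 0],
    [0, 0, 0, 0, 0, 6, 0],
    [0, 0, 0, 0, 0, 4, 0],
    [0, 0, 0, 0, 0, 3, 0],
    [0, 0, 0, 0, 0, 0, 0],
  ],
)

```text
t: 8.85
eef_pos: [457.3, 130.1, 172.9]
tcp_rot: [-3.141, -0.0, 2.512]
ft_force: [0.7, 0.2, -3.6]
opening: 0.123
grip_force: 30.0
```

Emit:
jog_arm(
  motion=[
    [0, 0, 0, 0, 0, 2, 0],
    [0, 0, 0, 0, 0, 2, 0],
    [0, 0, 0, 0, 0, 1, 0],
    [0, 0, 0, 0, 0, 0, 0],
  ],
)

```text
t: 9.35
eef_pos: [457.3, 130.1, 168.1]
tcp_rot: [-3.141, -0.0, 2.512]
ft_force: [-0.5, -0.2, -2.8]
opening: 0.123
grip_force: 30.0
```

Emit:
jog_arm(
  motion=[
    [0, 0, 0, 0, 0, 0.5, 0],
    [0, 0, 0, 0, 0, 0.5, 0],
    [0, 0, 0, 0, 0, 0, 0],
  ],
)

```text
t: 9.72
eef_pos: [457.3, 130.1, 167.2]
tcp_rot: [-3.142, 0.0, 2.512]
ft_force: [0.7, 0.7, -3.2]
opening: 0.124
grip_force: 30.0
```

Emit:
jog_arm(
  motion=[
    [0, 0, 0, 0, 0, 0.6, 0],
    [0, 0, 0, 0, 0, 0.6, 0],
    [0, 0, 0, 0, 0, 0, 0],
  ],
)

```text
t: 10.1
eef_pos: [457.3, 130.2, 166.1]
tcp_rot: [-3.142, 0.0, 2.512]
ft_force: [-1.3, 0.5, -1.4]
opening: 0.122
grip_force: 30.0
```

Emit:
jog_arm(
  motion=[
    [0, 0, 0, 0, 2, 0, 0],
    [0, 0, 0, 0, 3, 0, 0],
    [0, 0, 0, 0, 4, 0, 0],
    [0, 0, 0, 0, 4, 0, 0],
    [0, 0, 0, 0, 3, 0, 0],
    [0, 0, 0, 0, 2, 0, 0],
    [0, 0, 0, 0, 0, 0, 0],
  ],
)

```text
t: 10.98
eef_pos: [468.1, 145.0, 166.0]
tcp_rot: [3.141, 0.0, 2.512]
ft_force: [-1.4, 1.3, 1.7]
opening: 0.122
grip_force: 30.0
```

Emit:
jog_arm(
  motion=[
    [0, 0, 0, 0, 2, 0, 0],
    [0, 0, 0, 0, 1.5, 0, 0],
    [0, 0, 0, 0, 1, 0, 0],
    [0, 0, 0, 0, 0, 0, 0],
  ],
)

```text
t: 11.48
eef_pos: [470.4, 148.3, 166.0]
tcp_rot: [-3.141, -0.0, 2.512]
ft_force: [-3.5, -2.6, 4.3]
opening: 0.124
grip_force: 30.0
```

Emit:
jog_arm(
  motion=[
    [0, 0, 0, 0, 1, 0, 0],
    [0, 0, 0, 0, 1, 0, 0],
    [0, 0, 0, 0, 0, 0, 0],
  ],
)

```text
t: 11.85
eef_pos: [471.3, 149.7, 166.1]
tcp_rot: [-3.14, -0.0, 2.513]
ft_force: [-4.2, -5.0, 8.3]
opening: 0.119
grip_force: 30.0
```

Emit:
jog_arm(
  motion=[
    [0, 0, 0, 0, 1, 0, 0],
    [0, 0, 0, 0, 0.5, 0, 0],
    [0, 0, 0, 0, 0, 0, 0],
  ],
)

```text
t: 12.22
eef_pos: [471.8, 150.4, 166.2]
tcp_rot: [-3.139, -0.001, 2.513]
ft_force: [-6.3, -10.7, 13.3]
opening: 0.124
grip_force: 30.1
```

```bash
python3 - <<'E'
from h import *
S=env.state();p=np.array(S['eef_pos']);print(p,S['ft_force'])
d=grab('wrist');cv2.imwrite('pics/c2.png',cv2.resize(d['color'][90:240,180:360,::-1],(720,600),interpolation=cv2.INTER_CUBIC))
E
```

```text
[471.79555349 150.36535484 166.20930828] [ -6.29136291 -10.74280477  13.31800915]
```

View pics/c2.png

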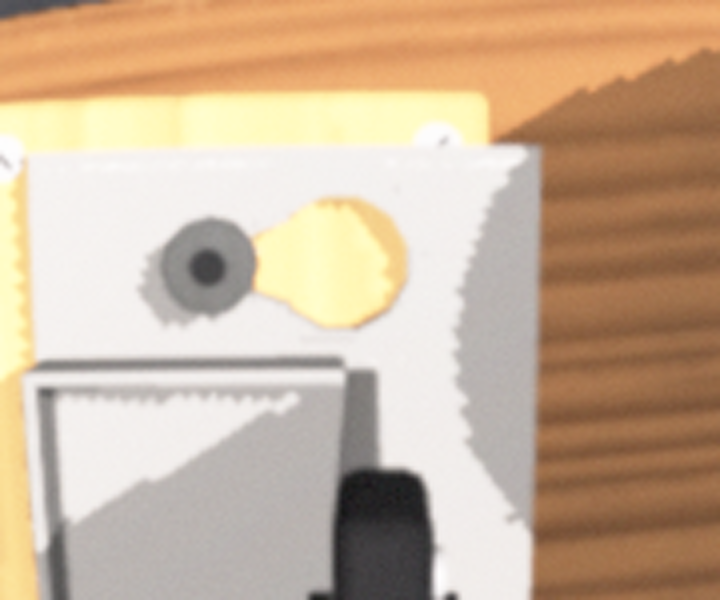

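The head is at (208,266), at the closed end of the slot, and the resistance has risen to about 12 N. The holder is home, so I release it.

Emit:
jog_arm(
  motion=[
    [0, 0, 0, 0, 0, 0, 60],
    [0, 0, 0, 0, 0, 0, 60],
    [0, 0, 0, 0, 0, 0, 60],
    [0, 0, 0, 0, 0, 0, 60],
    [0, 0, 0, 0, 0, 0, 60],
    [0, 0, 0, 0, 0, -30, 60],
    [0, 0, 0, 0, 0, -50, 80],
    [0, 0, 0, 0, 0, -50, 80],
    [0, 0, 0, 0, 0, -10, 80],
  ],
)

```text
t: 13.4
eef_pos: [473.1, 151.3, 308.9]
tcp_rot: [3.138, 0.004, 2.512]
ft_force: [0.8, 0.2, -0.6]
opening: 0.833
grip_force: 0.0
```

```bash
python3 - <<'E'
from h import *
S=env.state();p=np.array(S['eef_pos']);print(p,S['ft_force'])
for n in('wrist','top','scene'):
    d=grab(n);P=wpts(d) if n=='wrist' else pts(d);X,Y,Z=P[...,0],P[...,1],P[...,2]
    c=d['color'].astype(int);r,g,b=c[...,0],c[...,1],c[...,2]
    m=(np.hypot(X-471,Y-149)<60)&(Z>95)&(Z<113)&(r<90)
    k,l,st,ce=cv2.connectedComponentsWithStats(m.astype(np.uint8))
    if k>1:
        i=1+st[1:,4].argmax();print(n,'bar',st[i,4],cv2.minAreaRect(P[l==i][:,:2].astype(np.float32)),np.median(Z[l==i]))
    m=(np.hypot(X-455,Y-125)<115)&(Z>12)&(Z<21)&(abs(r-b)<30)&(r>90)
    print(n,'plate',m.sum(),cv2.minAreaRect(P[m][:,:2].astype(np.float32)),np.median(Z[m]))
    m=(np.hypot(X-432,Y+331)<40)&(Z>125)&(Z<142)
    if m.sum()>20:print(n,'cap',cv2.minAreaRect(P[m][:,:2].astype(np.float32)))
plan(432.5,-331.5,330,58,10,80)
E
```

```text
[473.0865348  151.31907333 308.86109694] [ 0.76712665  0.15568448 -0.56046522]
wrist bar 14 ((444.92694091796875, 167.36827087402344), (7.347813606262207, 0.8044071197509766), 61.99034118652344) 108.49109842652194
wrist plate 6613 ((455.8664855957031, 132.2457275390625), (106.8946533203125, 148.24273681640625), 55.049556732177734) 17.596604513772206
top bar 1 ((488.47216796875, 130.50328063964844), (0.0, 0.0), 0.0) 106.27689054241091
top plate 1051 ((458.6231384277344, 131.49696350097656), (104.94283294677734, 140.11544799804688), 53.4271125793457) 16.839976186167405
top cap ((430.8397521972656, -329.846435546875), (25.549556732177734, 27.619274139404297), 1.094922423362732)
scene bar 104 ((471.5124816894531, 147.26763916015625), (13.60638427734375, 61.70612335205078), 57.49424362182617) 104.90159765715453
scene plate 700 ((465.50018310546875, 143.61375427246094), (74.16180419921875, 147.51589965820312), 58.18429946899414) 15.795703294226314
scene cap ((433.6175231933594, -332.8539123535156), (28.10814666748047, 28.64008903503418), 59.003726959228516)
t 13.55 pos [472.4 151.1 305.5] yaw 143.95 rp [-1.7999e+02 -1.0000e-02] open 0.838
tot [ -39.9 -482.6   24.5] -85.95 per row 48.5
[0, 0, 8.6, -25.2, -41.4, -2.5, 80],[0, 0, 8.6, -31.1, -37.1, -2.5, 80],[0, 0, 8.6, -36.3, -32.1, -2.5, 80],[0, 0, 8.6, -40.7, -26.3, -2.5, 80],[0, 0, 8.6, -44.1, -19.9, -2.5, 80],[0, 0, 8.6, -46.6, -13.1, -2.5, 80],[0, 0, 8.6, -48.1, -6.0, -2.5, 80],[0, 0, 8.6, -48.4, 1.3, -2.5, 80],[0, 0, 8.6, -47.7, 8.5, -2.5, 80],[0, 0, 8.6, -45.9, 15.5, -2.5, 80],
```

Emit:
jog_arm(
  motion=[
    [0, 0, 9, -25, -41, -2, 80],
    [0, 0, 9, -31, -37, -2, 80],
    [0, 0, 9, -36, -32, -2, 80],
    [0, 0, 9, -41, -26, -2, 80],
    [0, 0, 9, -45, -20, -2, 80],
    [0, 0, 9, -47, -13, -2, 80],
    [0, 0, 9, -48, -5, -2, 80],
    [0, 0, 9, -48, 2, -2, 80],
    [0, 0, 9, -47, 9, -2, 80],
    [0, 0, 9, -45, 16, -2, 80],
  ],
)

```text
t: 14.8
eef_pos: [420.9, -330.4, 324.1]
tcp_rot: [-3.139, -0.001, 0.936]
ft_force: [1.2, 0.1, 0.2]
opening: 0.841
grip_force: 0.0
```

```bash
python3 - <<'E'
from h import *
d=grab('wrist','w3.png');P=wpts(d);X,Y,Z=P[...,0],P[...,1],P[...,2]
m=(np.hypot(X-432,Y+331)<40)&(Z>125)&(Z<142);print('cap',m.sum(),cv2.minAreaRect(P[m][:,:2].astype(np.float32)),np.median(Z[m]))
plan(432.5,-331,250,54,4,80)
E
```

```text
cap 836 ((432.4513244628906, -330.74188232421875), (28.625457763671875, 28.438047409057617), 2.8902058601379395) 134.38759168742894
t 14.85 pos [ 420.5 -334.9  324.1] yaw 53.09 rp [-1.7992e+02  6.0000e-02] open 0.836
tot [ 12.    3.9 -74.1] 0.91 per row 18.8
[0, 0, -0.2, 2.6, 1.8, 18.5, 80],[0, 0, -0.2, 2.6, 1.8, 18.5, 80],[0, 0, -0.2, 2.6, 1.8, 18.5, 80],[0, 0, -0.2, 2.6, 1.8, 18.5, 80],
```

Emit:
jog_arm(
  motion=[
    [0, 0, -0.9, 5, 3, 20, 70],
    [0, 0, 0, 5.2, 4.3, 30, 60],
    [0, 0, 0, 0, 0, 30, 60],
    [0, 0, 0, 0, 0, 30, 60],
    [0, 0, 0, 0, 0, 29, 60],
    [0, 0, 0, 0, 0, 0, 60],
  ],
)

```text
t: 15.6
eef_pos: [432.5, -324.1, 184.1]
tcp_rot: [-3.135, -0.001, 0.957]
ft_force: [0.4, -0.6, -0.2]
opening: 0.628
grip_force: 0.0
```

Emit:
jog_arm(
  motion=[
    [0, 0, 0, 0, 0, 0, 60],
    [0, 0, 0, 0, 0, 0, 60],
  ],
)

```text
t: 15.85
eef_pos: [433.6, -325.1, 187.9]
tcp_rot: [3.14, 0.0, 0.957]
ft_force: [-0.1, 0.4, 0.1]
opening: 0.634
grip_force: 0.0
```

Emit:
jog_arm(
  motion=[
    [0, 0, 0, -5.3, 2.4, 3, 60],
    [0, 0, 0, 0, 0, 0, 60],
    [0, 0, 0, 0, 0, 0, 60],
    [0, 0, 0, 0, 0, 0, 0],
    [0, 0, 0, 0, 0, 0, 0],
    [0, 0, 0, 0, 0, 0, 0],
    [0, 0, 0, 0, 0, 0, 0],
    [0, 0, 0, 0, 0, 0, 0],
    [0, 0, 0, 0, 0, 0, 0],
    [0, 0, 0, 0, 0, 0, 0],
  ],
)

```text
t: 17.1
eef_pos: [432.3, -330.7, 184.1]
tcp_rot: [3.141, 0.0, 0.957]
ft_force: [-0.1, -1.0, -0.9]
opening: 0.298
grip_force: 30.0
```

Emit:
jog_arm(
  motion=[
    [0, 0, 0, 0, 0, -20, 0],
    [0, 0, 0, 0, 0, -40, 0],
    [0, 0, 0, 0, 0, -50, 0],
    [0, 0, 0, 0, 0, -50, 0],
    [0, 0, 0, 0, 0, -30, 0],
    [0, 0, 0, 0, 0, 0, 0],
  ],
)

```text
t: 17.85
eef_pos: [432.3, -330.7, 375.5]
tcp_rot: [3.138, 0.001, 0.957]
ft_force: [-0.2, -0.6, -2.0]
opening: 0.303
grip_force: 30.0
```

```bash
python3 - <<'E'
from h import *
plan(451,123,374,54,10,0)
E
```

```text
t 17.85 pos [ 432.3 -330.7  375.5] yaw 54.85 rp [1.7982e+02 3.0000e-02] open 0.303
tot [ 18.7 453.7  -1.5] -0.85 per row 45.4
[0, 0, 0.1, 38.2, -24.6, 0.2, 0],[0, 0, 0.1, 38.1, -24.6, 0.2, 0],[0, 0, 0.1, 38.1, -24.7, 0.2, 0],[0, 0, 0.1, 38.1, -24.8, 0.2, 0],[0, 0, 0.1, 38.0, -24.8, 0.2, 0],[0, 0, 0.1, 38.0, -24.9, 0.2, 0],[0, 0, 0.1, 37.9, -24.9, 0.2, 0],[0, 0, 0.1, 37.9, -25.0, 0.2, 0],[0, 0, 0.1, 37.9, -25.0, 0.2, 0],[0, 0, 0.1, 37.8, -25.1, 0.2, 0],
```

Emit:
jog_arm(
  motion=[
    [0, 0, 0.5, 20, -13, 0, 0],
    [0, 0, 0.4, 34, -22, 0, 0],
    [0, 0, 0, 44, -29, 0, 0],
    [0, 0, 0, 46, -30, 0, 0],
    [0, 0, 0, 46, -30, 0, 0],
    [0, 0, 0, 46, -30, 0, 0],
    [0, 0, 0, 46, -30, 0, 0],
    [0, 0, 0, 44, -29, 0, 0],
    [0, 0, 0, 34, -22, 0, 0],
    [0, 0, 0, 20, -13, 0, 0],
  ],
)

```text
t: 19.1
eef_pos: [454.1, 124.3, 372.1]
tcp_rot: [-3.139, 0.002, 0.943]
ft_force: [0.3, 0.2, -1.1]
opening: 0.3
grip_force: 30.0
```

Emit:
jog_arm(
  motion=[
    [0, 0, 0, 0, 0, 0, 0],
    [0, 0, 0, 0, 0, 0, 0],
    [0, 0, 0, 0, 0, 0, 0],
  ],
)

```text
t: 19.48
eef_pos: [454.7, 121.7, 373.6]
tcp_rot: [-3.141, 0.001, 0.94]
ft_force: [-0.2, -1.2, -1.2]
opening: 0.297
grip_force: 30.0
```

```bash
python3 - <<'E'
from h import *
plan(451,123,300,54,4,0)
d=grab('wrist','w4.png');P=wpts(d);X,Y,Z=P[...,0],P[...,1],P[...,2]
a=np.radians(53.95);ux=np.array([np.cos(a),np.sin(a)]);uy=np.array([-ux[1],ux[0]])
for n in('wrist','top','scene'):
    if n!='wrist':d=grab(n,'b_'+n+'.png');P=pts(d);X,Y,Z=P[...,0],P[...,1],P[...,2]
    H=np.stack([(P[...,:2]-[451,123])@ux,(P[...,:2]-[451,123])@uy],-1)
    c=d['color'].astype(int);g=(abs(c[...,0]-c[...,2])<40)
    m=(abs(H[...,0])<36)&(abs(H[...,1])<36)&(Z>27)&(Z<36)&g
    if m.sum()>10:print(n,'walls',m.sum(),'x',np.percentile(H[m][:,0],[1,99]).round(1),'y',np.percentile(H[m][:,1],[1,99]).round(1))
    m=(np.abs(H[...,0]-33)<20)&(abs(H[...,1])<45)&(Z>95)&(Z<113)
    if m.sum()>10:print(n,'bar',m.sum(),'x',np.percentile(H[m][:,0],[1,99]).round(1),'y',np.percentile(H[m][:,1],[1,99]).round(1))
    m=(np.hypot(H[...,0],H[...,1])<40)&(Z>195)&(Z<310)&(c[...,0]>c[...,2]+15)
    if m.sum()>10:print(n,'bottle',m.sum(),'x',np.percentile(H[m][:,0],[1,99]).round(1),'y',np.percentile(H[m][:,1],[1,99]).round(1),'z',np.percentile(Z[m],[1,99]).round(1))
E
```

```text
t 19.475 pos [454.7 121.7 373.6] yaw 53.88 rp [-1.7998e+02  4.0000e-02] open 0.297
tot [ -3.7   1.3 -73.6] 0.12 per row 18.4
[0, 0, -0.0, -0.3, -0.9, 18.4, 0],[0, 0, -0.0, -0.3, -0.9, 18.4, 0],[0, 0, -0.0, -0.3, -0.9, 18.4, 0],[0, 0, -0.0, -0.3, -0.9, 18.4, 0],
wrist walls 156 x [-30.3  33.2] y [-29.7  30.6]
wrist bar 82 x [38.5 41. ] y [-28.   28.4]
wrist bottle 3313 x [ 5.1 23.8] y [-26.2  15.5] z [198.2 304.8]
top walls 95 x [-32.2  28. ] y [-29.3  31.5]
top bottle 266 x [-23.7  -2.9] y [-28.    9.2] z [196.5 304.6]
scene walls 95 x [-18.7  32.5] y [-33.2  29.4]
scene bar 116 x [25.8 39. ] y [-31.9  28.4]
scene bottle 1041 x [-24.1  16.5] y [-31.2   2.8] z [196.4 297.5]
```

View pics/w4.png

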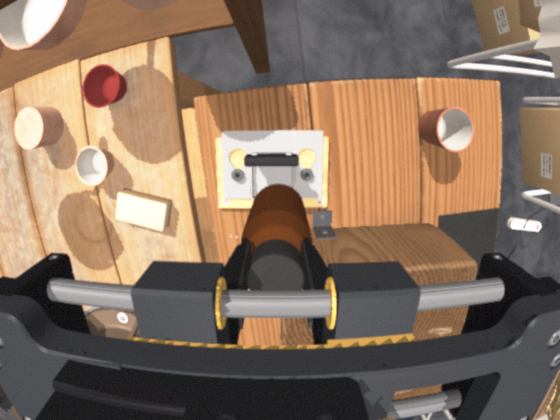

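The wrist view shows the bottle held upright, with the pocket just ahead under the bar. The bar is at (272,160), the screws are home at (237,175) and (306,175), and the beaker is undisturbed at (447,130).

Emit:
jog_arm(
  motion=[
    [0, 0, 0, -1.9, -3.7, 20, 0],
    [0, 0, 0, 0, 0, 35, 0],
    [0, 0, 0, 0, 0, 40, 0],
    [0, 0, 0, 0, 0, 25, 0],
    [0, 0, 0, 0, 0, 13, 0],
    [0, 0, 0, 0, 0, 0, 0],
    [0, 0, 0, 0, 0, 0, 0],
  ],
)

```text
t: 20.5
eef_pos: [451.0, 123.2, 241.9]
tcp_rot: [3.14, -0.001, 0.941]
ft_force: [0.4, 0.1, -1.8]
opening: 0.303
grip_force: 30.0
```

```bash
python3 - <<'E'
from h import *
plan(450.6,122.3,202,53.9,4,0)
a=np.radians(53.95);ux=np.array([np.cos(a),np.sin(a)]);uy=np.array([-ux[1],ux[0]])
for n in('top','scene'):
    d=grab(n);P=pts(d);Z=P[...,2]
    H=np.stack([(P[...,:2]-[450.6,122.3])@ux,(P[...,:2]-[450.6,122.3])@uy],-1);c=d['color'].astype(int)
    for lo in(62,85,108):
        m=(np.hypot(H[...,0],H[...,1])<40)&(Z>lo)&(Z<lo+23)&(H[...,0]<22)
        if m.sum()>10:print(n,lo,m.sum(),'x',np.percentile(H[m][:,0],[1,99]).round(1),'y',np.percentile(H[m][:,1],[1,99]).round(1))
d=grab('scene');cv2.imwrite('pics/s2.png',cv2.resize(d['color'][60:210,190:370,::-1],(720,600),interpolation=cv2.INTER_CUBIC))
E
```

```text
t 20.5 pos [451.  123.2 241.9] yaw 53.94 rp [ 1.7993e+02 -5.0000e-02] open 0.303
tot [ -0.4  -0.9 -39.9] -0.04 per row 10.0
[0, 0, 0.0, -0.2, 0.0, 10.0, 0],[0, 0, 0.0, -0.2, 0.0, 10.0, 0],[0, 0, 0.0, -0.2, 0.0, 10.0, 0],[0, 0, 0.0, -0.2, 0.0, 10.0, 0],
top 62 23 x [-22.4  -5.6] y [-23.8  12. ]
top 85 32 x [-24.1 -10. ] y [-22.6  13.6]
top 108 36 x [-23.8 -12.5] y [-20.7   8.7]
scene 62 138 x [-23.8  13.4] y [-28.    2.3]
scene 85 154 x [-24.5  14.1] y [-26.8   2.5]
scene 108 165 x [-24.6  14.8] y [-27.5   7.9]
```

View pics/s2.png

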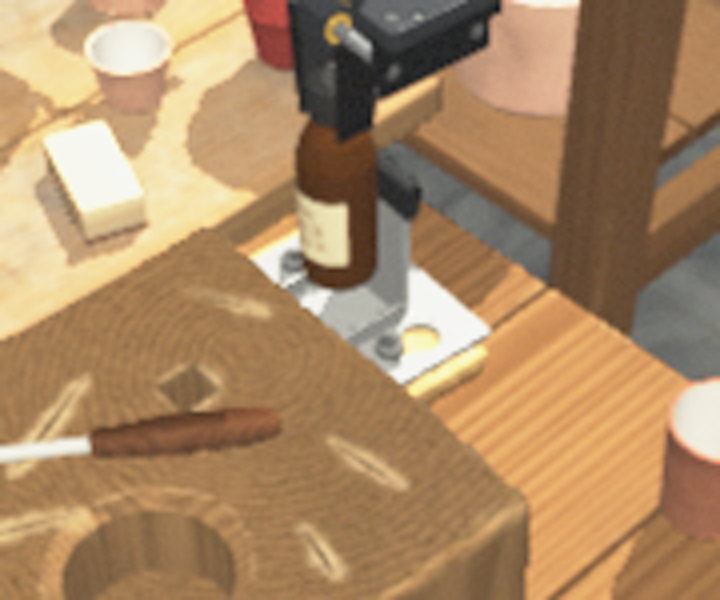

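The bottle hangs upright over the pocket beside the bar, with the screws visible at (293,262) and (388,348) in the slots.

Emit:
jog_arm(
  motion=[
    [0, 0, 0, 0, -1, 8, 0],
    [0, 0, 0, 0, 0, 8, 0],
    [0, 0, 0, 0, 0, 8, 0],
    [0, 0, 0, 0, 0, 6, 0],
    [0, 0, 0, 0, 0, 5, 0],
    [0, 0, 0, 0, 0, 0, 0],
  ],
)

```text
t: 21.4
eef_pos: [449.8, 123.8, 205.6]
tcp_rot: [-3.141, 0.001, 0.941]
ft_force: [-0.1, 0.2, -2.0]
opening: 0.297
grip_force: 30.0
```

Inside the walls (bottom about 21 mm) with no contact force.

Emit:
jog_arm(
  motion=[
    [0, 0, 0, 0, 0, 2, 0],
    [0, 0, 0, 0, 0, 1, 0],
    [0, 0, 0, 0, 0, 0.7, 0],
    [0, 0, 0, 0, 0, 0, 0],
  ],
)

```text
t: 21.9
eef_pos: [449.8, 123.8, 202.3]
tcp_rot: [3.141, 0.0, 0.942]
ft_force: [0.4, -0.5, -1.8]
opening: 0.3
grip_force: 30.0
```

Emit:
jog_arm(
  motion=[
    [0, 0, 0, 0, 0, 0.7, 0],
    [0, 0, 0, 0, 0, 0.7, 0],
    [0, 0, 0, 0, 0, 0, 0],
  ],
)

```text
t: 22.28
eef_pos: [449.9, 123.8, 201.0]
tcp_rot: [3.141, -0.0, 0.942]
ft_force: [-1.1, 0.8, 2.3]
opening: 0.296
grip_force: 30.0
```

Contact. Release to a modest opening and retreat.

Emit:
jog_arm(
  motion=[
    [0, 0, 0, 0, 0, 0, 55],
    [0, 0, 0, 0, 0, 0, 55],
    [0, 0, 0, 0, 0, 0, 55],
    [0, 0, 0, 0, 0, 0, 55],
    [0, 0, 0, 0, 0, 0, 55],
    [0, 0, 0, 0, 0, -15, 60],
    [0, 0, 0, 0, 0, -40, 60],
    [0, 0, 0, 0, 0, -50, 60],
    [0, 0, 0, 0, 0, -40, 60],
    [0, 0, 0, 0, 0, 0, 60],
  ],
)

```text
t: 23.52
eef_pos: [450.3, 123.9, 348.4]
tcp_rot: [3.138, -0.004, 0.942]
ft_force: [-1.0, -0.0, -0.4]
opening: 0.629
grip_force: 0.0
```

```bash
python3 - <<'E'
from h import *
S=env.state();print(S['eef_pos'],S['opening'])
a=np.radians(53.95);ux=np.array([np.cos(a),np.sin(a)]);uy=np.array([-ux[1],ux[0]])
for n in('wrist','top','scene'):
    d=grab(n);P=wpts(d) if n=='wrist' else pts(d);X,Y,Z=P[...,0],P[...,1],P[...,2]
    H=np.stack([(P[...,:2]-[450.6,122.3])@ux,(P[...,:2]-[450.6,122.3])@uy],-1)
    m=(np.hypot(H[...,0],H[...,1])<30)&(Z>140)&(Z<160)
    if m.sum()>10:print(n,'cap',m.sum(),'x',np.percentile(H[m][:,0],[1,99]).round(1),'y',np.percentile(H[m][:,1],[1,99]).round(1),'z',np.median(Z[m]))
    m=(np.abs(H[...,0]-33)<13)&(abs(H[...,1])<45)&(Z>95)&(Z<113)
    if m.sum()>10:print(n,'bar',m.sum(),'x',np.percentile(H[m][:,0],[1,99]).round(1),'y',np.percentile(H[m][:,1],[1,99]).round(1),np.median(Z[m]))
    if n=='scene':cv2.imwrite('pics/s3.png',cv2.resize(d['color'][60:210,190:370,::-1],(720,600),interpolation=cv2.INTER_CUBIC))
E
```

```text
[450.28424436 123.89968983 348.4231033 ] 0.6294265676156018
wrist cap 785 x [-12.8  14.7] y [-11.7  15.2] z 151.38988894380094
wrist bar 171 x [20.1 41.6] y [-25.9  27.6] 105.84585687751087
top cap 157 x [-14.1  12.8] y [-11.3  16.3] z 150.762715917612
scene cap 123 x [-15.2  12.5] y [-14.8  12.8] z 148.87209433662508
scene bar 89 x [26.4 38.8] y [-33.   12.5] 103.92893936973655
```

View pics/s3.png

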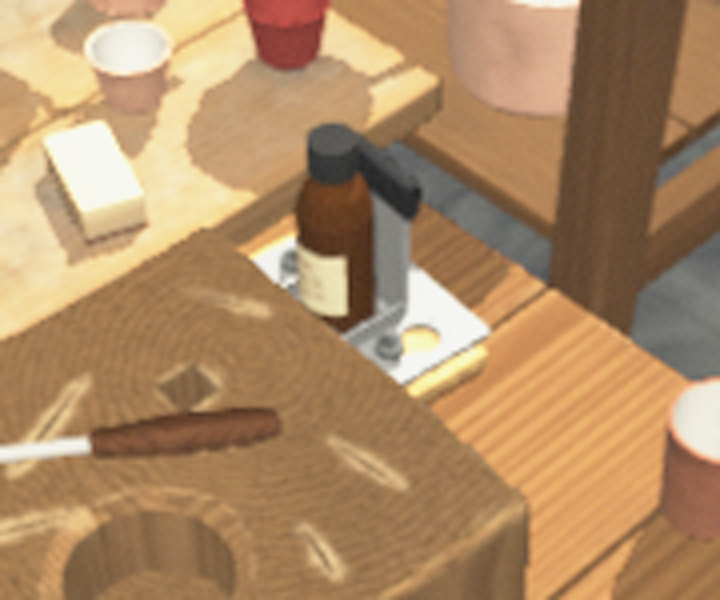

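The bottle stands upright in the pocket, with its cap top at about 151 mm where 152 mm is expected. The holder is still locked, with the near screw at (388,348), and the gripper is clear.

```bash
python3 -c "
from cell import env
print(env.job_done())"
```

```text
the job is handed in; nothing more can be done
None
```

I handed the job in at about 24 s of the 67 s allowed: the holder is locked on the screws, the flux bottle stands upright in its pocket, and neither the beaker nor the tin was touched. The hand-in returned no verdict.

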